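Clamp a rocker switch in the spring clamp

ROBOT

A 6-joint arm with a two-finger parallel gripper is mounted at the origin on a cart in front of the work surface, level with it; the furniture and walls round the work are solid. World frame = base frame: x ahead of the robot, y to its left, z up, the work surface at z = 0. Lengths are in m, angles in rad, forces in N, time in s.
With the tool pointing down it reaches from about 0.35 to 0.775 m from the base axis. Payload 5.5 kg.
Tool frame: the origin (TCP) lies at the very end of the fingers, on their centre line; the grasp point (between the pads) lies 19 mm behind it; z points along the fingers, y is the direction in which the jaws open and shut (so a half turn about z gives the same grasp; the last joint's range is limited). The gripper opens to 85 mm and grips with 20 to 120 N. Pads are 22 mm wide; open, the fingers measure 114 mm over their backs; the gripper's body (76 mm by 85 mm) begins 54 mm behind the grasp point. The pads swing forward as they close: fully open they stand 13 mm farther back than shut.
Start: joints at [1.004, 0.313, 0.046, 1.304, 0, 1.431], TCP at [0.238, 0.523, 0.231] pointing down, gripper open.
Joint ranges: [-2.76, 2.76], [-0.86, 1.69], [-1.03, 1.26], [-2.2, 2.34], [-1.47, 1.5], [-3.14, 3.14]. Speed limits (rad/s): [2.57, 2.57, 3.14, 3.14, 3.14, 3.14].

INTERFACE

Orientations are given as a unit quaternion [w, x, y, z].
In Python, from workcell import get_state, imaging, env, spotter gives the robot as it stands.
- The arm moves only by the tool play_rows, never from a script. Its argument "moves" is a list of rows, each an object with "claw": the finger opening in cm, from 0 to 8.54; "delta_pos": the shift along the tool's x, y, z in cm, a list of three; "twist": the turn about the tool's z in degrees. A call has 1 to 12 rows; each row is the pose to reach, as a shift and turn from the pose commanded when the call began, along the tool's axes at that moment; what a row does not reach only later rows make up. A row lasts 1/8 s, in which the tool goes at most 62.5 mm and 10.7 degrees, less where a joint would pass 70% of its speed; a pose out of reach is approached as far as the arm can. A call with a gripper value outside its range is refused whole. The fingers move at their own pace and stop on an object; "force" is the grip in N (left out, the last holds). Time passes only in rows, so rows that repeat a pose let the fingers close. It gives the time, the measured TCP pose, the force and the opening at its end, in the units of the state.
- get_state(): the state, without advancing time (a new reading comes with each control period).
- imaging.read_camera(name): name is "scene" or "top" or "wrist"; returns the picture (480x640x3 uint8, red, green, blue); there is no depth.
- imaging.camera_info(name): a dict with "fx", "fy", "cx", "cy" (pixels), "k1" (the pictures are not rectified: a ray, as slopes to the right and down, at radius r is drawn at 1 + k1 r^2 times it, then the intrinsics apply), "world_to_cam" (4x4, takes a point from world to camera coordinates). Camera axes: x right, y down, z forward; pixel columns grow to the right and rows downward; lengths in m; the calibration is good to about 2 mm. A picture is of the moment at which its call begins: read the wrist's pose just before it. camera_info takes no time and is no camera call; for the wrist camera it gives the pose at the moment of the call.
- env.hand_in(): hands the job in, once; it reports no verdict.
Trained networks look in the newest picture that a camera, given by its name, has taken for a name from the list of things; names that differ only in an ending like _2 or _b are one class to them, and where a whole thing is asked for, a point or a joint stands for the part that bears it (a point fixed in the world has none). Each returns a list of dicts, best first, with "conf" (0 to 1); they miss things now and then, are a little off and sometimes report something else, mostly with a low value. They report only what shows in the picture. A call takes as long as a camera call.
- spotter.spot_in(camera, query): "extent" ([left, top, right, bottom] in pixels, round what is visible of it).
The state is a dict: "clock": time; "joint_pos": joint angles; "qvel": joint speeds; "tau": joint torques, N m; "tcp_pos": TCP position; "orientation": TCP orientation; "wrist_force": force on the tool from outside, world axes, zero at the start; "ft_torque": the same for the moment, N m; "finger_gap": finger opening in m.
Only numpy, scipy, OpenCV 4.12 (cv2) and the standard library are available. Lean on these libraries where they do the work, as an engineer would, in place of code of your own. Each camera call takes 0.05 s, during which the arm holds its last target. There are 200 camera calls.

TASK

Pull the red post of the blue spring clamp all the way out to its stop so that the yellow catch pops up and holds the jaw open. Then take the rocker switch out of the blue parts tray, stand it gently, rocker side up, centred between the open jaws with its two long faces towards them, let go of it, and press the yellow catch down so that the jaw springs shut and clamps the switch. Leave the other things where they are.

Things in the scene. Friction and masses are not known exactly. Their poses are not given: they have to be found in the camera images.
- clamp: spring clamp fixed to the bench; blue base x -105..65, y -45..65 mm, 12 thick. Origin on the bench; x points from the pull post to the fixed jaw, y to the catch's side. Fixed jaw: face at x = 40, 24 wide (y), top z = 46. Moving jaw: same size, face at x = 35 when closed (5 mm gap), opens to -x. Rails to z = 21 beside the runner at x < 0. Nothing else stands over the base at x > 0
- jaw (a joint): travel of moving jaw, runner and red post, m: 0 closed, 0.030 at the stop (post moves to clamp -x). A spring always pulls it shut: 4 N closed, 8.5 N at the stop. The catch holds it at about 0.0275 (jaw gap 32.5 mm) if it was pulled beyond that. Near 0.011 with the switch clamped
- catch (a joint): height by which the yellow catch has risen, m: 0 down (as long as the jaw is not pulled far enough), 0.0065 up (jaw held open). Pressing it fully down takes about 2 to 4 N and frees the jaw
- pull_post (a point): centre of the top of the red upright post by which the moving jaw is pulled: diameter 16 mm, 32 mm tall above the steel runner (whose top is at z = 22 mm over the bench); it moves with the jaw
- catch_top (a point): centre of the top of the yellow catch button, diameter 20 mm; 30 mm above the bench when down, 36.5 mm when up; its black housing is 24 mm high
- seat (a point): on the base plate's top (12 mm above the bench), 8 mm before the fixed jaw's face, midway across the jaws: where the underside centre of the clamped switch is. With the jaw held open, the free space runs from here 8 mm to clamp +x and 24.5 mm to clamp -x
- rocker: black switch with red rocker on top, 16 (own x) x 34 (own y) x 28 mm high; origin at underside centre, z up. Body 13.5 x 30 from z 6 to 22, wider rim at z 22..24. In its tray pocket the ends leave no room for fingers: grip it across the 16 mm there. Those faces go to the jaws, where fingers have no room: set it down on the bench and take it again across its 34 mm
- tray: blue parts tray fixed to the bench, 110 (x) x 153 (y) x 42 mm high; three pockets along its y, 50 mm apart, each 104 (x) by 47 mm (y) inside; floor 3 mm; origin at underside centre. Switch, fitting and thermostat stand in one pocket each, in any order
- fitting: brass threaded fitting 19 mm across, 24 mm high, in the tray; origin at underside centre. Leave it
- thermostat: small round black thermostat, 18 x 26 x 18 mm, in the tray; origin at underside centre. Leave it
- screwdriver: red and blue screwdriver, 218 mm long, 28 mm high, lying on the bench; origin at the middle of its length. Leave it
- white_tape: roll of white tape, 60 mm across, 17 mm high, lying flat; origin at underside centre. Leave it

How it is judged:
On the way, in this order (a step that is already met when the one before it is completed fails the run):
1. the jaw has been pulled out to its stop and the catch has risen and holds it open (value of joint jaw above 0.026 m and value of joint catch above 0.005 m), for 0.2 s.
2. the switch stands upright and centred on the clamp's base between the open jaws, let go (angle between rocker's own z axis and vertical below 0.12 rad and y of rocker in the frame of seat between -0.006 and 0.006 m and z of rocker in the frame of seat between -0.003 and 0.003 m and x of rocker in the frame of seat between -0.02 and 0.004 m and value of joint jaw above 0.026 m and contact force between the fingers and rocker below 0.05 N and linear speed of rocker below 0.02 m/s), for 0.2 s.
At the end, for the whole second after the job is handed in: switch upright (7 degrees) on the clamp's base, within 6 mm across the jaws, 4 mm lengthwise and 3 mm in height of the seat point, long faces square to the jaws (6 degrees), held by the sprung jaw (joint 8 to 14 mm), catch down, at rest (angle between rocker's own z axis and vertical below 0.12 rad and y of rocker in the frame of seat between -0.006 and 0.006 m and z of rocker in the frame of seat between -0.003 and 0.003 m and x of rocker in the frame of seat between -0.004 and 0.004 m and angle between the y axis of rocker and the y axis of clamp, either way round below 0.1 rad and value of joint jaw between 0.008 and 0.014 m and value of joint catch below 0.002 m and linear speed of rocker below 0.01 m/s); the robot touches nothing.
It fails at once if the switch falls instead of being set down (faster than 0.35 m/s while no finger touches it) (linear speed of rocker above 0.35 m/s and contact force between the fingers and rocker below 0.05 N).
It fails at once if the fitting, thermostat, screwdriver or white tape is moved by more than 30 mm (distance of any of fitting, thermostat, screwdriver, white_tape from where it was at the start of the episode above 0.03 m).
It also fails if it takes over 72 s, if anything falls off the work surface, if the arm or the gripper's body presses on something with over 40 N, if the wrist force passes 120 N, or if a joint passes its speed limit or range.

## Working session

There is one attempt and no reset: what is moved stays moved. The work goes in short steps, Python scripts to look and compute and a tool call to move; the robot and the scene stay as the last step left them, time stands still between calls to the robot, and variables do not carry over. Pictures are saved under pics/ and viewed, about 8 in all and at most 12, crops included, and the job is handed in when it is done.

Besides the shell and the picture viewer there is one more tool, called after "Request:" by a JSON object that holds its "op" and its "data", one argument or row to a line. play_rows: Moves the arm, as the interface text tells. Its arguments: {"type":"object","properties":{"moves":{"type":"array"},"force":{"type":"number"}},"required":["moves"]}

```bash
mkdir -p pics; ls
python3 - <<'E'
from workcell import get_state, imaging, env, spotter
import cv2
s=get_state(); print({k:s[k] for k in('clock','tcp_pos','orientation','finger_gap')})
for c in('top','scene'):
    im=imaging.read_camera(c); cv2.imwrite(f'pics/{c}0.png',im[:,:,::-1])
    i=imaging.camera_info(c); print(c,i)
    for q in('clamp','pull_post','catch_top','rocker','tray','fitting','thermostat','screwdriver','white_tape'):
        print(q,[( [round(float(v)) for v in d['extent']],round(float(d['conf']),2)) for d in spotter.spot_in(c,q)[:2]])
E
```

```text
pics
{'clock': 0.0, 'tcp_pos': array([0.23777379, 0.52299276, 0.23041998]), 'orientation': array([-3.11339907e-04,  2.11795537e-01,  9.77313592e-01, -8.34974298e-04]), 'finger_gap': 0.08544726028892043}
top {'fx': 547.5864428505556, 'fy': 547.5864428505556, 'cx': 322.375733624119, 'cy': 233.15482776608272, 'k1': -0.0573546866087834, 'world_to_cam': array([[-0.02336046, -0.99968025,  0.00967887, -0.05076304],
       [-0.99854063,  0.0228601 , -0.04892869,  0.63413249],
       [ 0.04869179, -0.01080774, -0.99875538,  0.99765902],
       [ 0.        ,  0.        ,  0.        ,  1.        ]])}
clamp [([395, 234, 478, 338], 0.74)]
pull_post [([428, 256, 458, 312], 0.79)]
catch_top [([419, 299, 430, 309], 0.53)]
rocker [([176, 218, 199, 229], 0.74)]
tray [([167, 190, 258, 258], 0.58)]
fitting [([236, 222, 249, 234], 0.59)]
thermostat [([212, 214, 222, 224], 0.61)]
screwdriver [([373, 168, 483, 190], 0.88)]
white_tape [([398, 231, 476, 339], 0.53)]
scene {'fx': 540.8014727484403, 'fy': 540.8014727484403, 'cx': 319.46483410425765, 'cy': 242.67842803757415, 'k1': -0.1440596361641713, 'world_to_cam': array([[ 0.77481626, -0.63203251, -0.01395267, -0.53343541],
       [-0.46215933, -0.55123145, -0.69466009,  0.29118997],
       [ 0.43135661,  0.54468229, -0.71920281,  0.84589839],
       [ 0.        ,  0.        ,  0.        ,  1.        ]])}
clamp [([292, 308, 405, 407], 0.87)]
pull_post [([328, 322, 382, 381], 0.77), ([252, 179, 263, 189], 0.26)]
catch_top [([318, 343, 332, 356], 0.53)]
rocker [([359, 230, 388, 262], 0.72), ([250, 180, 264, 188], 0.53)]
tray [([226, 163, 312, 235], 0.88)]
fitting [([317, 343, 330, 357], 0.32)]
thermostat [([332, 321, 381, 379], 0.75)]
screwdriver [([390, 252, 465, 335], 0.59)]
white_tape [([363, 231, 390, 256], 0.8)]
```

Run:
```python
import cv2
a=cv2.imread('pics/top0.png'); b=cv2.imread('pics/scene0.png')
c=cv2.resize(a[160:350,160:500],None,fx=2.3,fy=2.3,interpolation=cv2.INTER_CUBIC); cv2.imwrite('pics/a.png',c)
```

```text
(no output)
```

View pics/a.png

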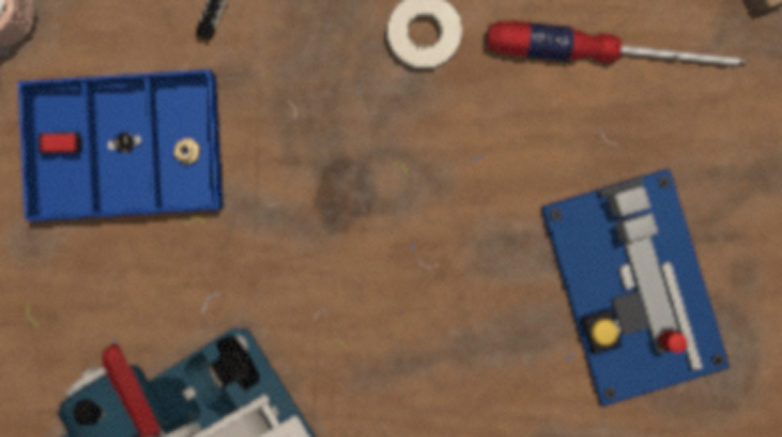

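The top view shows the tray at left, with the red rocker at crop (60,143), the thermostat in the middle pocket and the fitting at right. The clamp is at right: fixed jaw at (630,200), post at (674,342), catch at (605,333). The tape and screwdriver are beyond it.

```bash
cat > h.py <<'E'
import numpy as np, cv2
from workcell import get_state, imaging, env, spotter
from scipy.spatial.transform import Rotation as R
from scipy.optimize import least_squares
def K(i): return np.array([[i['fx'],0,i['cx']],[0,i['fy'],i['cy']],[0,0,1.]])
def unproj(i,uv,z):
    p=cv2.undistortPoints(np.array([[uv]],float),K(i),np.array([i['k1'],0,0,0.]))[0,0]
    W=i['world_to_cam']; c=-W[:3,:3].T@W[:3,3]; d=W[:3,:3].T@np.r_[p,1]
    return c+d*(z-c[2])/d[2]
def proj(i,P):
    W=np.asarray(i['world_to_cam'],float)
    return cv2.projectPoints(np.atleast_2d(P).astype(float),cv2.Rodrigues(W[:3,:3])[0],W[:3,3],K(i),np.array([i['k1'],0,0,0.]))[0][:,0]
def pose(x,y,a,P):
    P=np.atleast_2d(P); c,s=np.cos(a),np.sin(a)
    return np.c_[x+c*P[:,0]-s*P[:,1], y+s*P[:,0]+c*P[:,1], P[:,2]]
def fit(i,uv,P,x0):
    r=least_squares(lambda q:(proj(i,pose(*q,P))-uv).ravel(),x0,loss='soft_l1')
    return r.x, (proj(i,pose(*r.x,P))-uv).round(1)
def Rt():
    s=get_state(); q=s['orientation']; return s['tcp_pos'],R.from_quat(np.r_[q[1:],q[0]]).as_matrix()
def delta(target):  # world target -> cm along tool axes
    p,M=Rt(); return (M.T@(np.array(target)-p)*100).round(2)
def yaw(): # world angle of tool y axis
    p,M=Rt(); return np.degrees(np.arctan2(M[1,1],M[0,1]))
E
python3 - <<'E'
from h import *
i=imaging.camera_info('top')
f=lambda u,v:(160+u/2.3,160+v/2.3)
uv=np.array([f(543,207),f(672,170),f(728,368),f(602,404)])
P=np.array([[65,65,12],[65,-45,12],[-105,-45,12],[-105,65,12]])/1e3
q,r=fit(i,uv,P,[.5,-.25,.2]); print('clamp',q,np.degrees(q[2]),r.tolist())
for n,p,z in(('post',f(674,342),.054),('catch',f(605,333),.030),('rocker',f(60,143),.031),('th',f(124,142),.02),('fit',f(187,151),.027)):
    w=unproj(i,p,z); print(n,w, (pose(0,0,-q[2],[w-[q[0],q[1],0]])*1e3).round(1))
tc=np.array([f(20,84),f(213,71),f(220,209),f(30,222)])
P=np.array([[55,76.5,42],[55,-76.5,42],[-55,-76.5,42],[-55,76.5,42]])/1e3
q,r=fit(i,tc,P,[.6,.2,0]); print('tray',q,np.degrees(q[2]),r.tolist())
print('rock in tray',)
print(yaw(),Rt())
E
```

```text
clamp [ 0.55375861 -0.28051895  0.25513659] 14.61824955533225 [[-0.3, -0.9], [-0.1, -1.1], [1.2, 0.6], [-0.4, 1.7]]
post [ 0.49095737 -0.29448689  0.054     ] [[-64.3   2.3  54. ]]
catch [ 0.49729859 -0.24554663  0.03      ] [[-45.8  48.1  30. ]]
rocker [0.65782416 0.18320593 0.031     ] [[217.7 422.4  31. ]]
th [0.65825211 0.1342689  0.02      ] [[205.8 375.   20. ]]
fit [0.64939026 0.08280552 0.027     ] [[184.2 327.4  27. ]]
tray [0.6533152  0.13298543 0.04551794] 2.6079856230750895 [[-0.1, -0.2], [0.1, -0.4], [0.9, 0.3], [-1.1, 0.4]]
rock in tray
65.54630668509101 (array([0.23806195, 0.52344789, 0.23132973]), array([[-9.10296128e-01,  4.13957671e-01,  6.99857856e-05],
       [ 4.13957676e-01,  9.10296127e-01,  6.56792414e-05],
       [-3.65193637e-05,  8.87587123e-05, -9.99999995e-01]]))
```

View pics/scene0.png

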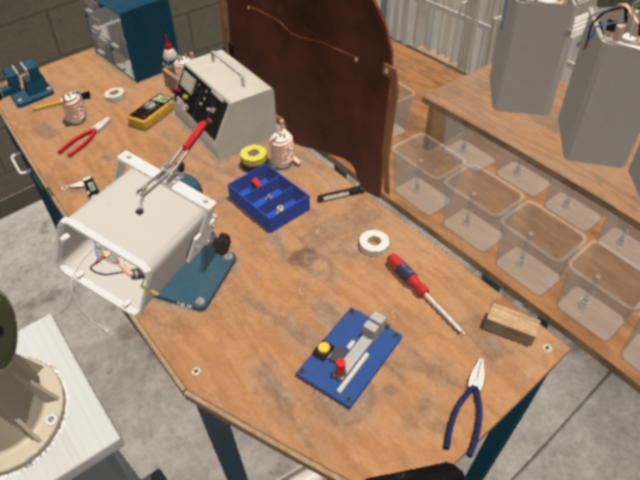

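Run:
```python
from h import *
p,M=Rt()
i=imaging.camera_info('wrist'); W=np.array(i['world_to_cam']); c=-W[:3,:3].T@W[:3,3]
print('cam in tool',M.T@(c-p)); print('cam axes in tool\n',(M.T@W[:3,:3].T).round(3)); print(i['fx'],i['cx'],i['cy'],i['k1'])
i=imaging.camera_info('top')
for uv,z in (((295,310),.05),((295,310),.15),((235,305),.1),((205,312),.1)): print(uv,unproj(i,uv,z))
print(delta([.50,-.27,.25]))
```

```text
cam in tool [ 0.07532714  0.00091425 -0.14317137]
cam axes in tool
 [[ 0.001 -0.955 -0.296]
 [ 1.     0.001  0.   ]
 [ 0.    -0.296  0.955]]
409.7664291693085 311.3067595116184 237.4224346231612 0.020013453979304714
(295, 310) [ 0.49552923 -0.01320378  0.05      ]
(295, 310) [ 0.504519   -0.01742255  0.15      ]
(235, 305) [0.51071344 0.08573954 0.1       ]
(205, 312) [0.50001904 0.13667435 0.1       ]
[-56.69 -61.38  -1.87]
```

The scene view shows the clamp at (348,355), the tray at (268,195), and between the arm's start and the tray a tall box on a green stand at about (135,230). I have to clear that box, so I'll get its height.

View pics/top0.png

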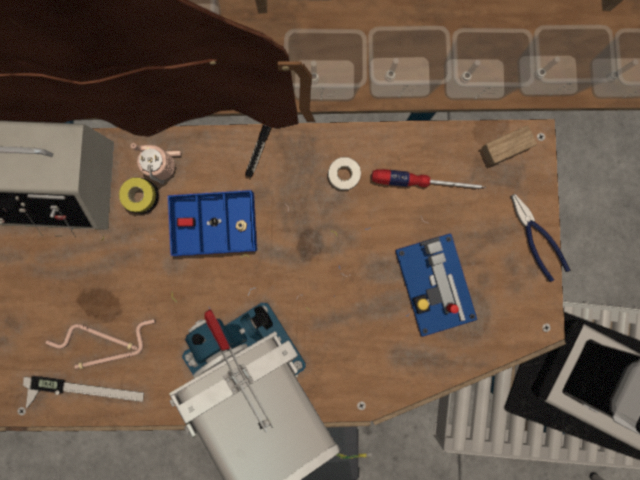

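Run:
```python
from h import *
t,s=imaging.camera_info('top'),imaging.camera_info('scene')
W=s['world_to_cam']; print('scene cam',-W[:3,:3].T@W[:3,3])
def tri(a,b):
    r=least_squares(lambda X:np.r_[proj(t,X)[0]-a,proj(s,X)[0]-b],[.4,.1,.2]); return r.x.round(3),round(r.cost,1)
for a,b in(((283,337),(213,210)),((172,398),(122,157)),((178,403),(122,157)),((340,445),(145,305)),((208,315),(207,123)),((302,370),(185,303))): print(a,b,tri(a,b))
```

```text
scene cam [ 0.18300673 -0.63738132  0.80320769]
(283, 337) (213, 210) (array([0.465, 0.002, 0.188]), np.float64(4.2))
(172, 398) (122, 157) (array([0.388, 0.158, 0.249]), np.float64(18.6))
(178, 403) (122, 157) (array([0.384, 0.147, 0.258]), np.float64(12.8))
(340, 445) (145, 305) (array([ 0.286, -0.082,  0.156]), np.float64(9.1))
(208, 315) (207, 123) (array([0.516, 0.091, 0.296]), np.float64(5.5))
(302, 370) (185, 303) (array([ 0.374, -0.016,  0.024]), np.float64(45.1))
```

Request:
{"op": "play_rows", "data": {
  "moves": [
    {"claw":4,"delta_pos":[-23.3,-7.3,-17],"twist":0},
    {"claw":4,"delta_pos":[-23.3,-7.3,-17],"twist":0},
    {"claw":4,"delta_pos":[-23.3,-7.3,-17],"twist":0},
    {"claw":4,"delta_pos":[-23.3,-7.3,-17],"twist":0},
    {"claw":4,"delta_pos":[-23.3,-7.3,-17],"twist":0},
    {"claw":4,"delta_pos":[-50,-34.7,-17],"twist":-39},
    {"claw":4,"delta_pos":[-50,-34.7,-17],"twist":-39},
    {"claw":4,"delta_pos":[-50,-34.7,-17],"twist":-39},
    {"claw":4,"delta_pos":[-50,-34.7,-17],"twist":-39},
    {"claw":4,"delta_pos":[-50,-34.7,-17],"twist":-39},
    {"claw":4,"delta_pos":[-50,-34.7,-17],"twist":-39},
    {"claw":4,"delta_pos":[-50,-34.7,-17],"twist":-39}
  ]
}}

```text
clock: 2.5
tcp_pos: [0.5503, -0.0026, 0.4009]
orientation: [-0.0, -0.125, 0.992, -0.0]
wrist_force: [0.5, 0.6, -0.6]
finger_gap: 0.0406
```

Request:
{"op": "play_rows", "data": {
  "moves": [
    {"claw":4,"delta_pos":[7.7,-25.9,10],"twist":0},
    {"claw":4,"delta_pos":[7.7,-25.9,10],"twist":0},
    {"claw":4,"delta_pos":[7.7,-25.9,10],"twist":0},
    {"claw":4,"delta_pos":[7.7,-25.9,10],"twist":0},
    {"claw":4,"delta_pos":[7.7,-25.9,25],"twist":0},
    {"claw":4,"delta_pos":[7.7,-25.9,25],"twist":0},
    {"claw":4,"delta_pos":[7.7,-25.9,25],"twist":0},
    {"claw":4,"delta_pos":[7.7,-25.9,25],"twist":0}
  ]
}}

```text
clock: 3.5
tcp_pos: [0.5376, -0.2685, 0.1476]
orientation: [-0.003, -0.126, 0.992, 0.003]
wrist_force: [-0.7, 0.8, -0.0]
finger_gap: 0.0401
```

Run:
```python
from h import *
i=imaging.camera_info('wrist'); im=imaging.read_camera('wrist'); cv2.imwrite('pics/w1.png',im[:,:,::-1])
print(Rt()[0],yaw())
for q in('clamp','pull_post','catch_top'): print(q,[( [round(float(v)) for v in d['extent']],round(float(d['conf']),2)) for d in spotter.spot_in('wrist',q)[:2]])
h=cv2.cvtColor(im,cv2.COLOR_RGB2HSV)
for n,m,z in(('yellow',cv2.inRange(h,(20,120,100),(35,255,255)),.03),('red',cv2.inRange(h,(0,150,90),(6,255,255))|cv2.inRange(h,(174,150,90),(180,255,255)),.054)):
    k,l,st,ce=cv2.connectedComponentsWithStats(m)
    for j in np.argsort(-st[1:,4])[:2]+1: print(n,st[j],ce[j],unproj(i,ce[j],z))
```

```text
[ 0.53920107 -0.26896721  0.15050274] 104.51716760368019
clamp [([215, 83, 383, 339], 0.8)]
pull_post [([271, 134, 336, 307], 0.9)]
catch_top [([335, 163, 377, 194], 0.61)]
yellow [345 166  32  32 757] [360.58784676 181.34478203] [ 0.49840376 -0.24478234  0.03      ]
yellow [630 220   9  24  72] [634.01388889 231.16666667] [ 0.48541608 -0.0612321   0.03      ]
red [269 138  27  29 504] [283.51388889 151.9702381 ] [ 0.49032585 -0.29589996  0.054     ]
red [256 425  50  19 452] [277.87610619 434.42256637] [ 0.68185064 -0.2542485   0.054     ]
```

View pics/w1.png

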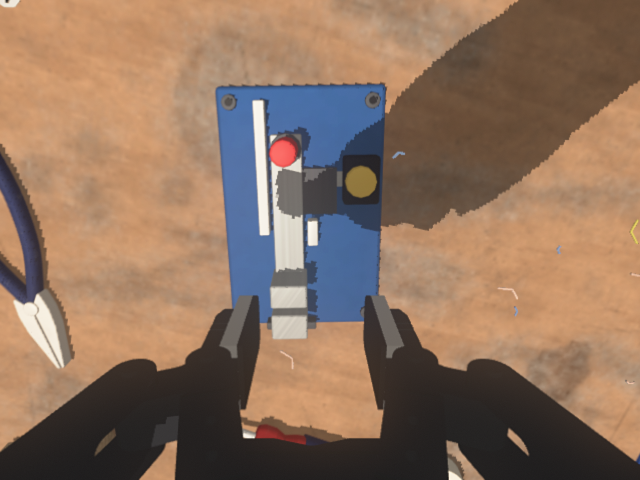

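The wrist view shows the clamp upright in the image: red post at (284,152), catch at (361,181), jaws at (289,297) and (290,327), base corners at (217,88), (386,84) and (232,322).

Run:
```python
from h import *
i=imaging.camera_info('wrist')
uv=np.array([(217,88),(386,84),(232,323),(272,317),(307,316),(283.5,152.)])
P=np.array([[-105,-45,12],[-105,65,12],[65,-45,12],[40,-12,46],[40,12,46],[-64,0,54]])/1e3
for n in(5,6):
    q,r=fit(i,uv[:n],P[:n],[.55,-.28,.25]); print('clamp',q,np.degrees(q[2]),r.tolist())
    for w in([.4903,-.2959,.054],[.4984,-.2448,.03]): print((pose(0,0,-q[2],[np.array(w)-[q[0],q[1],0]])*1e3).round(1))
    print('seat',pose(*q,[.032,0,.012]), 'edge y (px 275,307 at row 260, runner)')
p=np.array([.4906,-.2957]);print('delta',delta([*p,.10]),delta([*p,.027]))
```

```text
clamp [ 0.56277087 -0.2802221   0.26593824] 15.237138855712429 [[0.2, 2.2], [-0.3, 4.4], [2.6, -0.8], [-0.5, -3.2], [-0.3, -2.5]]
[[-74.    3.9  54. ]]
[[-52.8  51.1  30. ]]
seat [[ 0.59364596 -0.27181203  0.012     ]] edge y (px 275,307 at row 260, runner)
clamp [ 0.56149832 -0.28049415  0.26743405] 15.322842385518406 [[-0.1, 0.2], [-0.4, 2.1], [2.7, -2.2], [-0.4, -4.9], [-0.1, -4.2], [0.1, 6.7]]
[[-72.7   4.   54. ]]
[[-51.4  51.1  30. ]]
seat [[ 0.59236079 -0.27203791  0.012     ]] edge y (px 275,307 at row 260, runner)
delta [ 5.6  -1.2   5.39] [ 5.62 -1.17 12.69]
```

Request:
{"op": "play_rows", "data": {
  "moves": [
    {"claw":4,"delta_pos":[5.6,-1.2,6],"twist":-0.5},
    {"claw":4,"delta_pos":[5.6,-1.2,6],"twist":-0.5},
    {"claw":4,"delta_pos":[5.6,-1.2,10],"twist":-0.5},
    {"claw":4,"delta_pos":[5.6,-1.2,12.5],"twist":-0.5},
    {"claw":4,"delta_pos":[5.6,-1.2,12.5],"twist":-0.5},
    {"claw":1,"delta_pos":[5.6,-1.2,12.5],"twist":-0.5},
    {"claw":1,"delta_pos":[5.6,-1.2,12.5],"twist":-0.5},
    {"claw":1,"delta_pos":[5.6,-1.2,12.5],"twist":-0.5},
    {"claw":1,"delta_pos":[5.6,-1.2,12.5],"twist":-0.5},
    {"claw":1,"delta_pos":[5.6,-1.2,12.5],"twist":-0.5}
  ],
  "force": 45
}}

```text
clock: 4.95
tcp_pos: [0.4907, -0.2968, 0.0287]
orientation: [0.002, -0.131, 0.991, -0.002]
wrist_force: [-1.5, -1.7, 5.9]
finger_gap: 0.0144
```

Request:
{"op": "play_rows", "data": {
  "moves": [
    {"claw":1,"delta_pos":[0.5,0,0],"twist":0},
    {"claw":1,"delta_pos":[1,0,0],"twist":0},
    {"claw":1,"delta_pos":[1.5,0,0],"twist":0},
    {"claw":1,"delta_pos":[2,0,0],"twist":0},
    {"claw":1,"delta_pos":[2.5,0,0],"twist":0},
    {"claw":1,"delta_pos":[2.8,0,0],"twist":0},
    {"claw":1,"delta_pos":[3.1,0,0],"twist":0},
    {"claw":1,"delta_pos":[3.3,0,0],"twist":0},
    {"claw":1,"delta_pos":[3.3,0,0],"twist":0}
  ]
}}

```text
clock: 6.08
tcp_pos: [0.4617, -0.3048, 0.0286]
orientation: [0.005, -0.132, 0.991, -0.002]
wrist_force: [10.1, 1.0, 2.6]
finger_gap: 0.0144
```

```bash
cat >> h.py <<'E'
def blobs(im,i,zy=.0365,zr=.054):
    h=cv2.cvtColor(im,cv2.COLOR_RGB2HSV)
    for n,m,z in(('yellow',cv2.inRange(h,(20,120,100),(35,255,255)),zy),('red',cv2.inRange(h,(0,150,90),(6,255,255))|cv2.inRange(h,(174,150,90),(180,255,255)),zr)):
        k,l,st,ce=cv2.connectedComponentsWithStats(m)
        for j in np.argsort(-st[1:,4])[:2]+1: print(n,st[j],ce[j].round(1),unproj(i,ce[j],z).round(4))
E
python3 - <<'E'
from h import *
i=imaging.camera_info('wrist'); im=imaging.read_camera('wrist'); cv2.imwrite('pics/w2.png',im[:,:,::-1])
blobs(im,i); print(get_state()['wrist_force'],get_state()['finger_gap'],Rt()[0])
E
```

```text
red [ 290  291   44   78 2878] [311.4 330.9] [ 0.4549 -0.3059  0.054 ]
[9.36952388 1.40668474 2.26559243] 0.014316502520738317 [ 0.46171079 -0.30480922  0.02863432]
```

Request:
{"op": "play_rows", "data": {
  "moves": [
    {"claw":1,"delta_pos":[0.3,0,0],"twist":0},
    {"claw":1,"delta_pos":[0.6,0,0],"twist":0},
    {"claw":1,"delta_pos":[0.6,0,0],"twist":0}
  ]
}}

```text
clock: 6.5
tcp_pos: [0.4616, -0.3049, 0.0287]
orientation: [0.011, -0.133, 0.991, -0.001]
wrist_force: [29.0, 7.5, -6.5]
finger_gap: 0.0145
```

Request:
{"op": "play_rows", "data": {
  "moves": [
    {"claw":1,"delta_pos":[-0.5,0,0],"twist":0},
    {"claw":4,"delta_pos":[-0.6,0,0],"twist":0},
    {"claw":4,"delta_pos":[-0.6,0,0],"twist":0},
    {"claw":4,"delta_pos":[-0.6,0,-4],"twist":0},
    {"claw":4,"delta_pos":[-0.6,0,-10],"twist":0},
    {"claw":4,"delta_pos":[-8,0,-12],"twist":0},
    {"claw":4,"delta_pos":[-17,0,-12],"twist":0},
    {"claw":4,"delta_pos":[-17,0,-12],"twist":0},
    {"claw":4,"delta_pos":[-17,0,-12],"twist":0},
    {"claw":4,"delta_pos":[-17,0,-12],"twist":0}
  ]
}}

```text
clock: 7.75
tcp_pos: [0.6141, -0.261, 0.1455]
orientation: [-0.001, -0.131, 0.991, 0.001]
wrist_force: [0.4, 0.0, -0.7]
finger_gap: 0.0399
```

Run:
```python
from h import *
i=imaging.camera_info('wrist'); im=imaging.read_camera('wrist'); cv2.imwrite('pics/w3.png',im[:,:,::-1])
blobs(im,i); print(Rt()[0],yaw())
for k in(5,): cv2.imwrite('pics/w3c.png',cv2.resize(im[0:330,180:480,::-1],None,fx=1.8,fy=1.8,interpolation=cv2.INTER_CUBIC))
```

```text
yellow [ 372   30   38   41 1195] [390.5  50.3] [ 0.4991 -0.2452  0.0365]
yellow [520 290  11  18  40] [523. 299.] [ 0.6218 -0.1109  0.0365]
red [ 262  345   58   45 1498] [291.2 365.6] [ 0.701  -0.2507  0.054 ]
red [354 374  30  42 561] [368.  398.3] [ 0.7122 -0.1939  0.054 ]
[ 0.61388204 -0.26125804  0.14573699] 104.99596892315965
```

View pics/w3c.png

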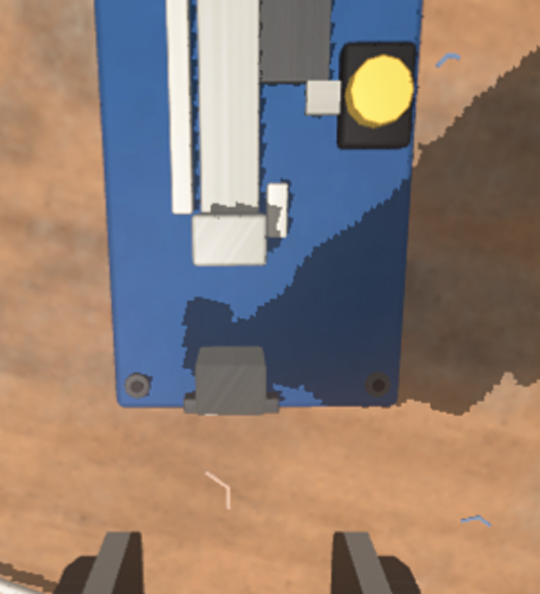

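The jaw now stands open and the catch is up: its yellow side wall shows at crop (380,90). The moving jaw's face edge is at crop row 265 and the foot of the fixed jaw at row 347.

Run:
```python
from h import *
i=imaging.camera_info('wrist')
f=lambda u,v:(180+u/1.8,v/1.8)
uv=np.array([f(118,405),f(398,405),f(193,265),f(267,265),f(200,347),f(265,347)])
P=np.array([[65,-45,12],[65,65,12],[7.5,-12,46],[7.5,12,46],[40,-12,12],[40,12,12]])/1e3
q,r=fit(i,uv,P,[.55,-.28,.25]); print('clamp',q,np.degrees(q[2]),r.tolist())
print('seat',pose(*q,[.032,0,.012]))
g=lambda x:[(x[0]),x[1]]
for p,z in((f(230,265),.046),(f(232,347),.012),(f(258,405),.012)): print(unproj(i,p,z))
w=[.4991,-.2452,0.0365]; print((pose(0,0,-q[2],[np.array(w)-[q[0],q[1],0]])*1e3).round(1))
```

```text
clamp [ 0.5544388  -0.27869975  0.27208517] 15.589331909474415 [[-0.5, 2.4], [0.8, 0.9], [0.0, 0.2], [0.2, -0.2], [0.2, -1.0], [-0.9, -1.3]]
seat [[ 0.58526161 -0.27010006  0.012     ]]
[ 0.56166974 -0.2767601   0.046     ]
[ 0.59374191 -0.26768754  0.012     ]
[ 0.61320261 -0.25201028  0.012     ]
[[-44.3  47.1  36.5]]
```

Request:
{"op": "play_rows", "data": {
  "moves": [
    {"claw":5,"delta_pos":[-4,3,-6],"twist":0},
    {"claw":5,"delta_pos":[-6,6,-12],"twist":-10},
    {"claw":5,"delta_pos":[-8,12,-18],"twist":-20},
    {"claw":5,"delta_pos":[-10,18,-20],"twist":-30},
    {"claw":5,"delta_pos":[-12,24,-20],"twist":-40},
    {"claw":5,"delta_pos":[-14,30,-20],"twist":-50},
    {"claw":5,"delta_pos":[-15.9,36,-20],"twist":-60},
    {"claw":5,"delta_pos":[-15.9,42,-18],"twist":-70},
    {"claw":5,"delta_pos":[-15.9,42.4,-13],"twist":-77.6},
    {"claw":5,"delta_pos":[-15.9,42.4,-8],"twist":-77.6},
    {"claw":5,"delta_pos":[-15.9,42.4,-8],"twist":-77.6},
    {"claw":5,"delta_pos":[-15.9,42.4,-8],"twist":-77.6}
  ]
}}

```text
clock: 9.3
tcp_pos: [0.6601, 0.1884, 0.2294]
orientation: [-0.001, 0.723, -0.691, 0.001]
wrist_force: [0.5, -0.3, 0.3]
finger_gap: 0.0498
```

Run:
```python
from h import *
i=imaging.camera_info('wrist'); im=imaging.read_camera('wrist'); cv2.imwrite('pics/w4.png',im[:,:,::-1])
print(Rt()[0],yaw(),get_state()['joint_pos'].round(3))
print([( [round(float(v)) for v in d['extent']],round(float(d['conf']),2)) for d in spotter.spot_in('wrist','rocker')[:2]])
blobs(im,i,.03,.030)
h=cv2.cvtColor(im,cv2.COLOR_RGB2HSV); m=cv2.inRange(h,(0,150,60),(6,255,255))|cv2.inRange(h,(174,150,60),(180,255,255))
c=sorted(cv2.findContours(m,0,1)[0],key=cv2.contourArea)[-3:]
for k in c:
    r=cv2.minAreaRect(k); b=cv2.boxPoints(r); print(r); print([unproj(i,p,.030)[:2].round(4).tolist() for p in b])
s=imaging.read_camera('scene'); 
cv2.imwrite('pics/s4.png',np.vstack([cv2.resize(im[60:360,120:520],(400,300)),s[60:360,0:400]])[:,:,::-1])
```

```text
[0.6613132  0.18849497 0.23081446] -177.46853447325137 [ 0.161  0.54   0.39   1.414 -0.    -1.454]
[([304, 180, 326, 221], 0.79)]
yellow [ 217  259   71   69 2595] [256.8 289. ] [0.7075 0.2711 0.03  ]
yellow [448 227  23  10  41] [460.  232.8] [0.5312 0.2095 0.03  ]
red [307 186  16  31 462] [314.5 200.8] [0.6588 0.1869 0.03  ]
((314.5, 201.0), (30.0, 15.0), 90.0)
[[0.6658, 0.1745], [0.6531, 0.1739], [0.6518, 0.1999], [0.6647, 0.2005]]
```

View pics/s4.png

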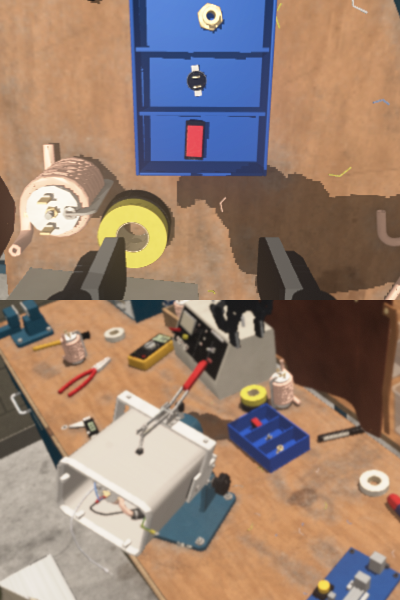

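The wrist half shows the red rocker at (194,140) in the lowest of the three pockets, square to the tray, with the thermostat and fitting in the others. The scene half shows the gripper high over the bench, clear of the box.

Request:
{"op": "play_rows", "data": {
  "moves": [
    {"claw":5,"delta_pos":[0.3,0.3,6],"twist":0},
    {"claw":5,"delta_pos":[0.3,0.3,12],"twist":0},
    {"claw":5,"delta_pos":[0.3,0.3,15],"twist":0},
    {"claw":5,"delta_pos":[0.3,0.3,15],"twist":0},
    {"claw":5,"delta_pos":[0.3,0.3,15],"twist":0}
  ]
}}

```text
clock: 10.07
tcp_pos: [0.6585, 0.1864, 0.0795]
orientation: [-0.002, 0.723, -0.691, 0.001]
wrist_force: [-0.3, 0.0, -0.4]
finger_gap: 0.0502
```

Run:
```python
from h import *
i=imaging.camera_info('wrist'); im=imaging.read_camera('wrist'); cv2.imwrite('pics/w5.png',im[:,:,::-1])
print(Rt()[0],yaw())
print([( [round(float(v)) for v in d['extent']],round(float(d['conf']),2)) for d in spotter.spot_in('wrist','rocker')[:2]])
h=cv2.cvtColor(im,cv2.COLOR_RGB2HSV); m=cv2.inRange(h,(0,150,60),(6,255,255))|cv2.inRange(h,(174,150,60),(180,255,255))
for k in sorted(cv2.findContours(m,0,1)[0],key=cv2.contourArea)[-2:]:
    r=cv2.minAreaRect(k); b=cv2.boxPoints(r); print(r); P=np.array([unproj(i,p,.030) for p in b]); print(P[:,:2].round(4).tolist(),delta([*P.mean(0)[:2],.007]))
```

```text
[0.6586756  0.18660088 0.07975174] -177.3807585786546
[([297, 227, 327, 293], 0.58)]
((312.6914367675781, 266.6510009765625), (26.23609733581543, 50.81414794921875), 1.3971810340881348)
[[0.6651, 0.2007], [0.6655, 0.1734], [0.6526, 0.1731], [0.6517, 0.2004]] [-0.01  0.01  7.26]
```

Request:
{"op": "play_rows", "data": {
  "moves": [
    {"claw":5,"delta_pos":[0,0,4],"twist":0},
    {"claw":5,"delta_pos":[0,0,6.5],"twist":0},
    {"claw":5,"delta_pos":[0,0,7.1],"twist":0},
    {"claw":5,"delta_pos":[0,0,7.1],"twist":0},
    {"claw":1,"delta_pos":[0,0,7.1],"twist":0},
    {"claw":1,"delta_pos":[0,0,7.1],"twist":0},
    {"claw":1,"delta_pos":[0,0,7.1],"twist":0},
    {"claw":1,"delta_pos":[0,0,7.1],"twist":0},
    {"claw":1,"delta_pos":[0,0,7.1],"twist":0},
    {"claw":1,"delta_pos":[0,0,7.1],"twist":0}
  ],
  "force": 25
}}

```text
clock: 11.42
tcp_pos: [0.6571, 0.1867, 0.0068]
orientation: [-0.001, 0.723, -0.691, 0.001]
wrist_force: [0.4, -0.1, 6.1]
finger_gap: 0.0152
```

Request:
{"op": "play_rows", "data": {
  "moves": [
    {"claw":1,"delta_pos":[0,0,-4],"twist":0},
    {"claw":1,"delta_pos":[0,0,-9],"twist":0},
    {"claw":1,"delta_pos":[5,1,-10],"twist":0},
    {"claw":1,"delta_pos":[11,2.5,-10],"twist":0},
    {"claw":1,"delta_pos":[17,4,-10],"twist":0},
    {"claw":1,"delta_pos":[22,4.8,-9],"twist":0},
    {"claw":1,"delta_pos":[24.5,4.8,-6],"twist":0},
    {"claw":1,"delta_pos":[24.5,4.8,-3],"twist":0},
    {"claw":1,"delta_pos":[24.5,4.8,-1],"twist":0},
    {"claw":1,"delta_pos":[24.5,4.8,-0.3],"twist":0},
    {"claw":1,"delta_pos":[24.5,4.8,0],"twist":0},
    {"claw":1,"delta_pos":[24.5,4.8,0],"twist":0}
  ]
}}

```text
clock: 12.92
tcp_pos: [0.6199, -0.0604, 0.006]
orientation: [-0.0, 0.723, -0.69, 0.0]
wrist_force: [0.2, -0.3, -0.4]
finger_gap: 0.0151
```

Request:
{"op": "play_rows", "data": {
  "moves": [
    {"claw":1,"delta_pos":[0,0,0.1],"twist":0},
    {"claw":1,"delta_pos":[0,0,0.2],"twist":0},
    {"claw":1,"delta_pos":[0,0,0.25],"twist":0},
    {"claw":1,"delta_pos":[0,0,0.25],"twist":0}
  ]
}}

```text
clock: 13.42
tcp_pos: [0.62, -0.0605, 0.0038]
orientation: [-0.0, 0.723, -0.691, 0.001]
wrist_force: [-1.4, 0.6, 5.5]
finger_gap: 0.0151
```

Request:
{"op": "play_rows", "data": {
  "moves": [
    {"claw":5,"delta_pos":[0,0,0.1],"twist":0},
    {"claw":5,"delta_pos":[0,0,0],"twist":0},
    {"claw":5,"delta_pos":[0,0,0],"twist":0},
    {"claw":5.5,"delta_pos":[0,0,-3],"twist":0},
    {"claw":5.5,"delta_pos":[0,0,-7.5],"twist":10},
    {"claw":5.5,"delta_pos":[0,0,-7.5],"twist":20},
    {"claw":5.5,"delta_pos":[0,0,-7.5],"twist":30},
    {"claw":5.5,"delta_pos":[0,0,-7.5],"twist":40},
    {"claw":5.5,"delta_pos":[0,0,-7.5],"twist":50},
    {"claw":5.5,"delta_pos":[0,0,-7.5],"twist":60},
    {"claw":5.5,"delta_pos":[0,0,-7.5],"twist":70},
    {"claw":5.5,"delta_pos":[0,0,-7.5],"twist":80}
  ]
}}

```text
clock: 14.92
tcp_pos: [0.6193, -0.0604, 0.0776]
orientation: [-0.0, -0.107, 0.994, 0.0]
wrist_force: [-0.3, 0.5, -0.6]
finger_gap: 0.0547
```

Request:
{"op": "play_rows", "data": {
  "moves": [
    {"claw":5.5,"delta_pos":[0,0,0],"twist":10},
    {"claw":5.5,"delta_pos":[0,0,0],"twist":10},
    {"claw":5.5,"delta_pos":[0,0,0],"twist":10}
  ]
}}

```text
clock: 15.3
tcp_pos: [0.6193, -0.0604, 0.0777]
orientation: [-0.0, -0.025, 1.0, 0.0]
wrist_force: [-0.1, -0.1, -0.4]
finger_gap: 0.0551
```

```bash
cat >> h.py <<'E'
def rock(im,i,z):
    h=cv2.cvtColor(im,cv2.COLOR_RGB2HSV); m=cv2.inRange(h,(0,150,60),(6,255,255))|cv2.inRange(h,(174,150,60),(180,255,255))
    for k in sorted(cv2.findContours(m,0,1)[0],key=cv2.contourArea)[-2:]:
        r=cv2.minAreaRect(k); b=cv2.boxPoints(r); P=np.array([unproj(i,p,z) for p in b]); e=np.array([P[1]-P[0],P[2]-P[1]]); L=np.linalg.norm(e,axis=1); e=e[L.argmax()]
        print(np.round(r[0]),'centre',P.mean(0)[:2].round(4),'sides',L.round(4),'long yaw',np.degrees(np.arctan2(e[1],e[0])).round(2))
E
python3 - <<'E'
from h import *
i=imaging.camera_info('wrist'); im=imaging.read_camera('wrist'); cv2.imwrite('pics/w6.png',im[:,:,::-1])
print(Rt()[0],yaw(),get_state()['joint_pos'].round(2)); rock(im,i,.027)
print([( [round(float(v)) for v in d['extent']],round(float(d['conf']),2)) for d in spotter.spot_in('wrist','rocker')[:2]])
E
```

```text
[ 0.6193464  -0.06045243  0.07771166] 92.77686236451666 [-0.23  0.49 -0.08  1.    0.   -0.27]
[ 11. 416.] centre [ 0.7181 -0.2241] sides [0.0296 0.0144] long yaw 165.96
[310. 270.] centre [ 0.6219 -0.06  ] sides [0.0256 0.0142] long yaw 92.87
[([277, 248, 347, 282], 0.68), ([1, 76, 51, 218], 0.49)]
```

View pics/w6.png

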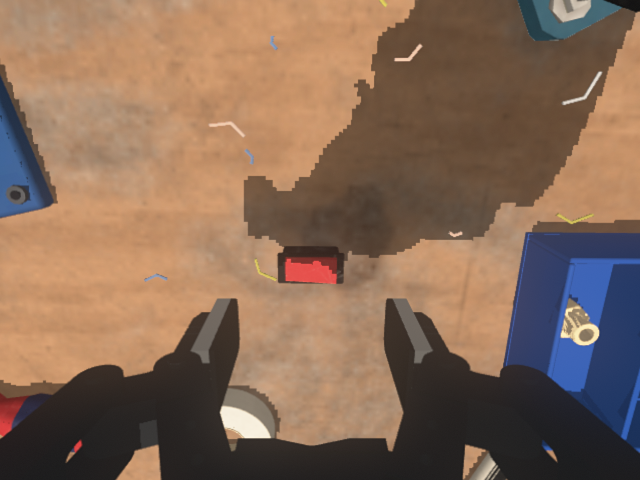

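The switch stands upright on the bench at (311,266), square under the open fingers.

Request:
{"op": "play_rows", "data": {
  "moves": [
    {"claw":5.5,"delta_pos":[-0.05,0,4],"twist":0},
    {"claw":5.5,"delta_pos":[-0.05,0,6.5],"twist":0},
    {"claw":5.5,"delta_pos":[-0.05,0,7.2],"twist":0},
    {"claw":5.5,"delta_pos":[-0.05,0,7.2],"twist":0},
    {"claw":2.5,"delta_pos":[-0.05,0,7.2],"twist":0},
    {"claw":2.5,"delta_pos":[-0.05,0,7.2],"twist":0},
    {"claw":2.5,"delta_pos":[-0.05,0,7.2],"twist":0},
    {"claw":2.5,"delta_pos":[-0.05,0,7.2],"twist":0},
    {"claw":2.5,"delta_pos":[-0.05,0,7.2],"twist":0}
  ],
  "force": 25
}}

```text
clock: 16.52
tcp_pos: [0.6211, -0.0607, 0.0073]
orientation: [0.001, -0.023, 1.0, -0.0]
wrist_force: [-0.0, 0.1, 6.2]
finger_gap: 0.0328
```

Request:
{"op": "play_rows", "data": {
  "moves": [
    {"claw":2.5,"delta_pos":[0,0,-4],"twist":0},
    {"claw":2.5,"delta_pos":[0,0,-9.3],"twist":0},
    {"claw":2.5,"delta_pos":[2,-5,-9.3],"twist":-4},
    {"claw":2.5,"delta_pos":[4,-10,-9.3],"twist":-8},
    {"claw":2.5,"delta_pos":[5.2,-16,-9.3],"twist":-12.4},
    {"claw":2.5,"delta_pos":[5.2,-20.8,-9.3],"twist":-12.4},
    {"claw":2.5,"delta_pos":[5.2,-20.8,-9.3],"twist":-12.4},
    {"claw":2.5,"delta_pos":[5.2,-20.8,-9.3],"twist":-12.4}
  ]
}}

```text
clock: 17.52
tcp_pos: [0.5771, -0.2703, 0.0984]
orientation: [-0.0, -0.131, 0.991, 0.001]
wrist_force: [-0.0, 0.8, -1.2]
finger_gap: 0.0326
```

Run:
```python
from h import *
i=imaging.camera_info('wrist'); im=imaging.read_camera('wrist'); cv2.imwrite('pics/w7.png',im[:,:,::-1])
p,M=Rt(); print(p,yaw())
q=(.5541,-.2793,np.radians(15.3))
P=np.array([[7.5,-12,46],[7.5,12,46],[40,-12,46],[40,12,46],[40,-12,12],[40,12,12],[65,-45,12],[65,65,12]])/1e3
for u in proj(i,pose(*q,P)): cv2.circle(im,tuple(int(round(float(v))) for v in u),2,(0,255,0),-1)
b=(p+[0,0,-.007]); r=pose(b[0],b[1],np.radians(yaw()-90),np.array([[a,c,b[2]+.024] for a in(-.008,.008) for c in(-.017,.017)]))
for u in proj(i,r): cv2.circle(im,tuple(int(round(float(v))) for v in u),2,(255,255,0),-1)
cv2.imwrite('pics/w7c.png',cv2.resize(im[80:400,160:500,::-1],None,fx=1.8,fy=1.8,interpolation=cv2.INTER_CUBIC))
```

```text
[ 0.57721008 -0.26955993  0.09849027] 105.0839614118336
```

View pics/w7c.png

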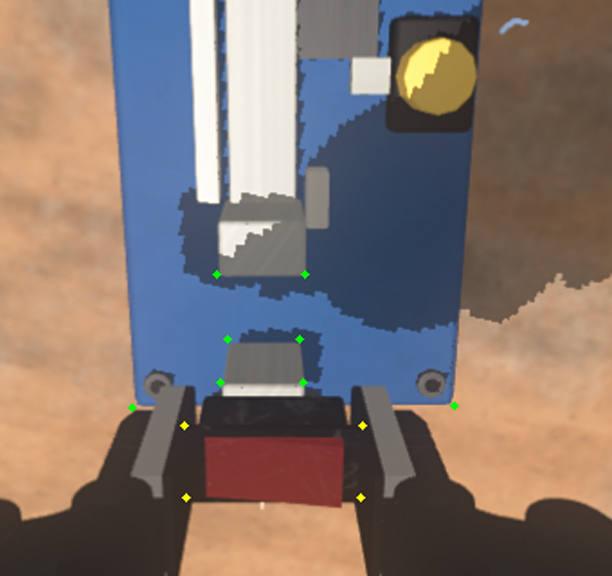

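The clamp overlay matches to about 1 mm and the catch is still up. The switch hangs level in the fingers, its red top at (274,470). It needs to move about 2 mm in x and 3 mm in y before it goes down.

Request:
{"op": "play_rows", "data": {
  "moves": [
    {"claw":2.5,"delta_pos":[-0.2,-0.3,0],"twist":0},
    {"claw":2.5,"delta_pos":[-0.2,-0.3,2],"twist":0},
    {"claw":2.5,"delta_pos":[-0.2,-0.3,4],"twist":0},
    {"claw":2.5,"delta_pos":[-0.2,-0.3,6],"twist":0},
    {"claw":2.5,"delta_pos":[-0.2,-0.3,7],"twist":0},
    {"claw":2.5,"delta_pos":[-0.2,-0.3,7.4],"twist":0},
    {"claw":2.5,"delta_pos":[-0.2,-0.3,7.4],"twist":0}
  ]
}}

```text
clock: 18.45
tcp_pos: [0.5806, -0.2728, 0.0251]
orientation: [0.0, -0.131, 0.991, -0.0]
wrist_force: [-0.4, -0.2, -0.6]
finger_gap: 0.0323
```

Run:
```python
from h import *
s=get_state(); p=s['tcp_pos']; print(p,yaw(),s['wrist_force'],s['finger_gap'])
print('in seat',(pose(0,0,-np.radians(15.3),[p-[.5850,-.2709,.012]])*1e3).round(1))
```

```text
[ 0.5805861  -0.2728093   0.02508887] 105.0739871089395 [-0.3565556  -0.22900729 -0.58050175] 0.032341528784333474
in seat [[-4.8 -0.7 13.1]]
```

Request:
{"op": "play_rows", "data": {
  "moves": [
    {"claw":2.5,"delta_pos":[0,0,0.2],"twist":0},
    {"claw":2.5,"delta_pos":[0,0,0.4],"twist":0},
    {"claw":2.5,"delta_pos":[0,0,0.5],"twist":0},
    {"claw":2.5,"delta_pos":[0,0,0.6],"twist":0},
    {"claw":2.5,"delta_pos":[0,0,0.6],"twist":0}
  ]
}}

```text
clock: 19.08
tcp_pos: [0.5804, -0.2731, 0.0193]
orientation: [0.0, -0.131, 0.991, -0.0]
wrist_force: [0.2, 1.0, 3.9]
finger_gap: 0.0329
```

Request:
{"op": "play_rows", "data": {
  "moves": [
    {"claw":2.5,"delta_pos":[0,0,-0.1],"twist":0},
    {"claw":5.2,"delta_pos":[0,0,-0.1],"twist":0},
    {"claw":5.2,"delta_pos":[0,0,-0.1],"twist":0},
    {"claw":5.2,"delta_pos":[0,0,-0.1],"twist":0},
    {"claw":5.2,"delta_pos":[0,0,-1],"twist":0},
    {"claw":5.2,"delta_pos":[0,0,-3],"twist":0},
    {"claw":5.2,"delta_pos":[0,0,-6],"twist":0},
    {"claw":5.2,"delta_pos":[-2,0,-11],"twist":0},
    {"claw":5.2,"delta_pos":[-3,0,-12],"twist":0},
    {"claw":5.2,"delta_pos":[-3,0,-12],"twist":0},
    {"claw":5.2,"delta_pos":[-3,0,-12],"twist":0}
  ]
}}

```text
clock: 20.45
tcp_pos: [0.6083, -0.2649, 0.1379]
orientation: [-0.001, -0.131, 0.991, 0.001]
wrist_force: [0.8, -0.1, -1.5]
finger_gap: 0.0519
```

Run:
```python
from h import *
i=imaging.camera_info('wrist'); im=imaging.read_camera('wrist'); cv2.imwrite('pics/w8.png',im[:,:,::-1])
print(Rt()[0],yaw()); rock(im,i,.039); blobs(im,i)
c=pose(.5541,-.2793,np.radians(15.3),np.array([[.032-.0048,-.0007,.0]]))[0]
r=pose(c[0],c[1],np.radians(15.2),np.array([[a,b,.036] for a in(-.008,.008) for b in(-.017,.017)]))
for u in proj(i,r): cv2.circle(im,tuple(int(round(float(v))) for v in u),1,(255,255,0),-1)
cv2.imwrite('pics/w8c.png',cv2.resize(im[0:320,180:480,::-1],None,fx=1.8,fy=1.8,interpolation=cv2.INTER_CUBIC))
```

```text
[ 0.60805262 -0.26483159  0.13750573] 105.03299120218229
[381. 410.] centre [ 0.7189 -0.1834] sides [0.0304 0.0269] long yaw -176.86
[294. 378.] centre [ 0.7098 -0.2491] sides [0.0253 0.0389] long yaw 80.23
yellow [ 377   41   39   41 1230] [396.3  61.3] [ 0.499  -0.2453  0.0365]
yellow [527 303  11  18  44] [530.  312.2] [ 0.6213 -0.1116  0.0365]
red [ 265  358   58   46 1553] [294. 379.] [ 0.6993 -0.2512  0.054 ]
red [ 358  387   41   43 1155] [379.5 410.8] [ 0.7084 -0.1903  0.054 ]
```

View pics/w8c.png

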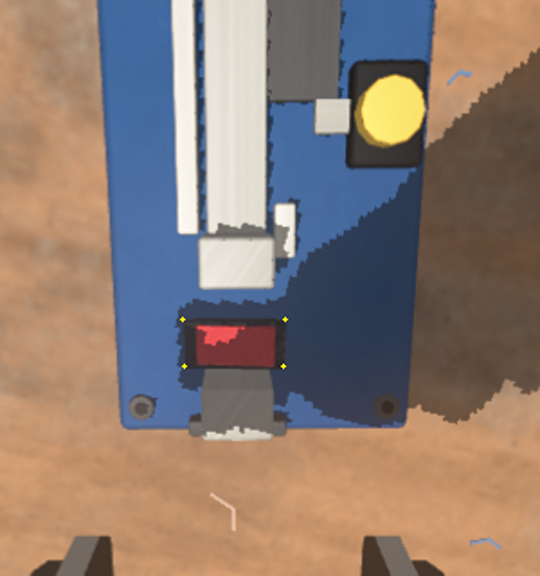

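The switch stands upright and square between the open jaws. Its rim matches the predicted corners (182–286, 320–366), and the catch at (390,110) is still up. Next I press the catch with the fingers shut.

Request:
{"op": "play_rows", "data": {
  "moves": [
    {"claw":2,"delta_pos":[5,2.5,0],"twist":0},
    {"claw":0,"delta_pos":[10,4.7,2],"twist":0},
    {"claw":0,"delta_pos":[10,4.7,5],"twist":0},
    {"claw":0,"delta_pos":[10,4.7,8],"twist":0},
    {"claw":0,"delta_pos":[10,4.7,9],"twist":0},
    {"claw":0,"delta_pos":[10,4.7,9],"twist":0},
    {"claw":0,"delta_pos":[10,4.7,9],"twist":0}
  ]
}}

```text
clock: 21.38
tcp_pos: [0.5011, -0.2463, 0.0497]
orientation: [0.001, -0.131, 0.991, -0.0]
wrist_force: [0.0, 0.4, 0.3]
finger_gap: 0.0002
```

Position is within 2 mm of the catch, so I press in small steps.

Request:
{"op": "play_rows", "data": {
  "moves": [
    {"claw":0,"delta_pos":[0.15,0.05,0.8],"twist":0},
    {"claw":0,"delta_pos":[0.15,0.05,1.2],"twist":0},
    {"claw":0,"delta_pos":[0.15,0.05,1.5],"twist":0},
    {"claw":0,"delta_pos":[0.15,0.05,1.8],"twist":0},
    {"claw":0,"delta_pos":[0.15,0.05,2.0],"twist":0},
    {"claw":0,"delta_pos":[0.15,0.05,2.1],"twist":0},
    {"claw":0,"delta_pos":[0.15,0.05,2.1],"twist":0}
  ]
}}

```text
clock: 22.25
tcp_pos: [0.4988, -0.2456, 0.0294]
orientation: [0.0, -0.131, 0.991, -0.0]
wrist_force: [-5.5, 2.6, 14.6]
finger_gap: -0.0003
```

Request:
{"op": "play_rows", "data": {
  "moves": [
    {"claw":0,"delta_pos":[0,0,-1],"twist":0},
    {"claw":0,"delta_pos":[0,0,-5],"twist":0},
    {"claw":2,"delta_pos":[-4,-2,-10],"twist":0},
    {"claw":4,"delta_pos":[-10,-4.7,-11],"twist":0},
    {"claw":5.2,"delta_pos":[-10.2,-4.7,-11],"twist":0},
    {"claw":5.2,"delta_pos":[-10.2,-4.7,-11],"twist":0},
    {"claw":5.2,"delta_pos":[-10.2,-4.7,-11],"twist":0}
  ]
}}

```text
clock: 23.12
tcp_pos: [0.6077, -0.2639, 0.1367]
orientation: [-0.001, -0.131, 0.991, 0.001]
wrist_force: [0.2, 0.0, 0.4]
finger_gap: 0.0517
```

Run:
```python
from h import *
i=imaging.camera_info('wrist'); im=imaging.read_camera('wrist'); cv2.imwrite('pics/w9.png',im[:,:,::-1])
print(Rt()[0],yaw(),get_state()['wrist_force']); blobs(im,i,.03)
q=(.5541,-.2793,np.radians(15.3)); c=pose(*q,np.array([[.032,0,0]]))[0]
r=pose(c[0],c[1],q[2],np.array([[a,b,.036] for a in(-.008,.008) for b in(-.017,.017)]))
for u in proj(i,r): cv2.circle(im,tuple(int(round(float(v))) for v in u),1,(255,255,0),-1)
cv2.imwrite('pics/w9c.png',cv2.resize(im[0:320,180:480,::-1],None,fx=1.8,fy=1.8,interpolation=cv2.INTER_CUBIC))
```

```text
[ 0.60782147 -0.26408882  0.13702773] 105.01931161042631 [-0.26398168 -0.44075158 -0.06779455]
yellow [ 375   43   38   40 1129] [393.4  62.7] [ 0.4987 -0.2448  0.03  ]
yellow [526 304  11  19  45] [529.2 313.4] [ 0.6235 -0.107   0.03  ]
red [ 263  360   59   45 1585] [292.5 380.5] [ 0.6991 -0.2511  0.054 ]
red [ 357  388   42   44 1198] [378.8 412.4] [ 0.7081 -0.1899  0.054 ]
```

View pics/w9c.png

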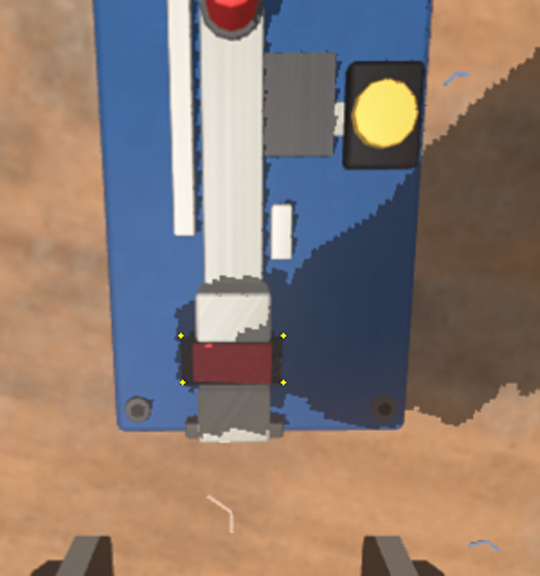

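The jaw has shut on the switch, which sits square at the seat overlay (182–283, 336–382). The catch is down with no side wall showing, and the gripper is clear.

```bash
python3 -c "
from workcell import env; print(env.hand_in())"
```

```text
the job is handed in; nothing more can be done
None
```

The switch is clamped in the jaws, and I handed the job in at about 23 s of the 72 s allowed. The hand-in gave no verdict.

**What I did:**
- I pulled the post about 30 mm to its stop, where the wrist force rose to about 29 N. The catch came up and held the jaw open.
- I took the switch from the tray across its 16 mm, set it on the bench, then took it again across its 34 mm.
- I stood it between the jaws about 5 mm short of the seat point and 1 mm off centre, then let go.
- I pressed the catch fully down with the fingers shut.

**Last checks:**
- The final wrist picture shows the jaw closed on the switch. Its rim matches the predicted seat position to about 1–2 mm, upright and square to the jaws.
- The catch is down, the gripper is clear, and the wrist force is about 0.
- I judged the final jaw and catch positions from the picture only, because the joint values can't be read.
- I did not measure the other four objects again. My moves and pictures gave no sign that they were touched.

**What disagreed:** an early clamp estimate from the wrist camera was about 9 mm off in x from the top camera's. A closer look settled it in favour of the top camera.

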